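Stir the walnuts in the black pan

TASK

Take the wooden stirring stick out of its small white pot and, with its foot down among the walnuts in the large black two-handled pan, stir them round for two full turns in a wide circle about the pan's middle, so that all of them get moved. Keep the walnuts in the pan and leave the pan where it stands, then stand the stick upright in its white pot again and let go.

Things in the scene. Friction and masses are not known exactly. Their poses are not given: they have to be found in the camera images.
- stick_mid (a point): Centre (half-way up) of the plain wooden stirring stick: loose, 60 g, round, 208 mm long, standing foot down in the white pot; z from foot to top. Lowest 55 mm: 26 mm thick head with flat foot; 85 to 188 mm above the foot: 18 mm thick handle; a 22 mm knob on top. Grip it from above, 170 mm above the foot (66 mm above this point).
- stick_foot (a point): Centre of the flat underside of the stick's foot, 104 mm below the stick's centre along the stick; z towards the stick's top.
- crock_mouth (a point): Centre of the mouth of the stick's small white stoneware pot, 66 mm high, which does not move. Its inner floor is 58 mm below this point (8 mm above the worktop); inside it is 44 to 49 mm wide, flaring to 64 mm at the mouth. It stands left or right of the black pan; a pepper mill stands on the other side.
- pan: Large black two-handled pan, loose, about 1 kg: rim 259 mm across, 347 mm over the handles (along its y), 60 mm high. Origin: centre of its underside; z up. Cooking floor 4 mm above the origin, clear to 90 mm from the middle. No walnut within 18 mm of the middle at first. Stir with a radius of about 45 mm, foot 5 to 10 mm above the cooking floor. The small steel pan is empty and not meant.
- walnut0_mid (a point): Centre of one of the six loose walnuts in the black pan: light brown, 29 mm thick and 29 mm high, 15 g, at first upright and about 35 to 57 mm from the pan's middle, in a loose ring.
- walnut1_mid (a point): Centre of one of the six loose walnuts in the black pan: light brown, 29 mm thick and 29 mm high, 15 g, at first upright and about 35 to 57 mm from the pan's middle, in a loose ring.
- walnut2_mid (a point): Centre of one of the six loose walnuts in the black pan: light brown, 29 mm thick and 29 mm high, 15 g, at first upright and about 35 to 57 mm from the pan's middle, in a loose ring.
- walnut3_mid (a point): Centre of one of the six loose walnuts in the black pan: light brown, 29 mm thick and 29 mm high, 15 g, at first upright and about 35 to 57 mm from the pan's middle, in a loose ring.
- walnut4_mid (a point): Centre of one of the six loose walnuts in the black pan: light brown, 29 mm thick and 29 mm high, 15 g, at first upright and about 35 to 57 mm from the pan's middle, in a loose ring.
- walnut5_mid (a point): Centre of one of the six loose walnuts in the black pan: light brown, 29 mm thick and 29 mm high, 15 g, at first upright and about 35 to 57 mm from the pan's middle, in a loose ring.

How it is judged:
By the outcome, as a careful person would: the job done as asked, in the order asked, and still so for the second after the job is handed in, with the robot touching nothing.
It also fails if it takes over 64 s, if anything falls off the work surface, if the arm or the gripper's body presses on something with over 40 N, if the wrist force passes 120 N, or if a joint passes its speed limit or range.

ROBOT

A 7-joint arm with a two-finger parallel gripper is mounted at the origin on a cart in front of the work surface, level with it; the furniture and walls round the work are solid. World frame = base frame: x ahead of the robot, y to its left, z up, the work surface at z = 0. Lengths are in m, angles in rad, forces in N, time in s.
With the tool pointing down it reaches from about 0.425 to 0.875 m from the base axis. Payload 4.7 kg.
Tool frame: the origin (TCP) lies on the centre line of the jaws, within the pads' length; the fingertips stand 14 mm ahead of it and the grasp point (between the pads) lies 5 mm behind it; z points along the fingers, y is the line along which they close (so a half turn about z gives the same grasp; the last joint's range is limited). The gripper opens to 87 mm and grips with 3 to 60 N. Pads are 19 mm wide; open, the fingers measure 117 mm over their backs; the gripper's body (75 mm by 190 mm) begins 51 mm behind the grasp point.
Start: joints at [-1.244, 0.321, -0.07, 1.45, 0.023, 1.371, -0.057], TCP at [0.2, 0.618, 0.214] pointing down, gripper open.
Joint ranges: [-2.86, 2.86], [-0.3, 2.09], [-1.38, 1.24], [0.06, 2.45], [-1.56, 4.7], [0.09, 2.05], [-2.69, 2.69]. Speed limits (rad/s): [2.57, 2.57, 3.14, 3.14, 3.14, 3.14, 3.14].

INTERFACE

Orientations are given as a rotation vector (axis times angle).
In Python, from bench import * gives the robot as it stands.
- The arm moves only by the shell command python3 -m jog 'ROWS' [FORCE]. ROWS is JSON, a list of rows, each an object of numbers: "claw": the finger opening in mm, from 0 to 87; "dx", "dy", "dz": the shift along the tool's x, y, z in mm; "spin": the turn about the tool's z in degrees. In form: [{"claw": .., "dx": .., "dy": .., "dz": .., "spin": ..}, ...]. A call has 1 to 20 rows; each row is the pose to reach, as a shift and turn from the pose commanded when the call began, along the tool's axes at that moment; what a row does not reach only later rows make up. A row lasts 1/12 s, in which the tool goes at most 41.7 mm and 7.16 degrees, less where a joint would pass 70% of its speed; a pose out of reach is approached as far as the arm can. A call with a gripper value outside its range is refused whole. The fingers move at their own pace and stop on an object; FORCE is the grip in N (left out, the last holds). Time passes only in rows, so rows that repeat a pose let the fingers close. It gives the time, the measured TCP pose, the force, the opening and the grip force at its end, in the units of the state.
- get_state(): the state, without advancing time (a new reading comes with each control period).
- get_image(name): name is "scene" or "side" or "wrist"; returns a dict with "frame" (400x640x3 uint8, red, green, blue), "depth" (400x640 float32, m along the optical axis (not along the pixel's ray), 0 where there is no reading), "K" (3x3 intrinsics, pixels), "T" (4x4, takes a point from camera to world coordinates); the wrist camera has in their place "mount" (4x4, takes a point from camera to tool coordinates, whose origin is the TCP and whose axes are the flange's). Camera axes: x right, y down, z forward; pixel columns grow to the right and rows downward; lengths in m; the calibration is good to about 2 mm. A picture is of the moment at which its call begins: read the wrist's pose just before it.
- close_job(): hands the job in; it is judged then, once.
The state is a dict: "time": time; "joint_positions": joint angles; "qd": joint speeds; "joint_torque": joint torques, N m; "position": TCP position; "tool_rot": TCP orientation; "ft_force": force on the tool from outside, world axes, zero at the start; "torque": the same for the moment, N m; "grip_width": opening from 0.0 (shut) to 1.0 (fully open); "grip_force": force on a finger pad.
Only numpy, scipy, OpenCV 4.12 (cv2) and the standard library are available. Lean on these libraries where they do the work, as an engineer would, in place of code of your own. Each camera call takes 0.05 s, during which the arm holds its last target. There are 200 camera calls.

## Working session

There is one attempt and no reset: what is moved stays moved. The work goes in short steps, Python scripts to look and compute and a shell command to move; the robot and the scene stay as the last step left them, time stands still between calls to the robot, and variables do not carry over. Pictures are saved under pics/ and viewed, at most 10 in all, crops included, and the job is handed in when it is done.

```bash
mkdir -p pics; ls
python3 - <<'E'
from bench import *
import cv2,numpy as np
s=get_state();print(s)
for n in ["scene","side"]:
    i=get_image(n);cv2.imwrite(f"pics/{n}0.png",i["frame"][:,:,::-1]);np.savez(f"pics/{n}0.npz",**i);print(n,i["K"],i["T"])
E
```

```text
pics
{'time': 0.0, 'joint_positions': array([-1.2438823 ,  0.32179446, -0.07004195,  1.45167313,  0.02260022,
        1.37079912, -0.05692687]), 'qd': array([ 0.00153094,  0.00038416, -0.00010828, -0.00065203, -0.00012662,
       -0.00092206,  0.00028802]), 'joint_torque': array([-1.10309054e-03, -4.91293752e+01, -4.04074648e-01, -3.12528706e+01,
       -6.37110136e-02,  4.33849054e-02,  1.86308657e-04]), 'position': array([0.19992842, 0.6178914 , 0.21338067]), 'tool_rot': array([-4.89394820e-01, -3.10305386e+00,  2.95174474e-03]), 'ft_force': array([-0.28198085,  0.01403973, -0.17157443]), 'torque': array([ 0.01470929,  0.00297779, -0.00762704]), 'grip_force': 0.0, 'grip_width': 1.0013918031630278}
scene [[433.92312623   0.         316.69689137]
 [  0.         433.92312623 199.63247548]
 [  0.           0.           1.        ]] [[ 0.82665844 -0.39138706  0.40429195  0.09101691]
 [-0.56262364 -0.58704114  0.58209736 -0.61495813]
 [ 0.00951064 -0.70865991 -0.70548613  0.81458414]
 [ 0.          0.          0.          1.        ]]
side [[443.51231704   0.         318.288715  ]
 [  0.         443.51231704 206.10376275]
 [  0.           0.           1.        ]] [[ 0.89233438 -0.27225556  0.3600226   0.14481814]
 [-0.45120945 -0.51643307  0.72780967 -0.81398914]
 [-0.01222265 -0.81189519 -0.58367526  0.74669946]
 [ 0.          0.          0.          1.        ]]
```

View pics/scene0.png

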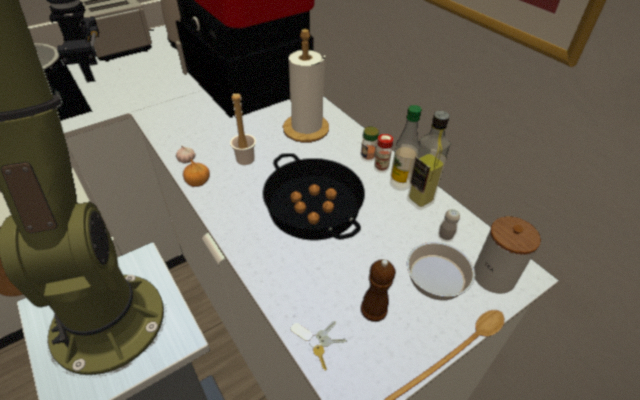

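View pics/side0.png

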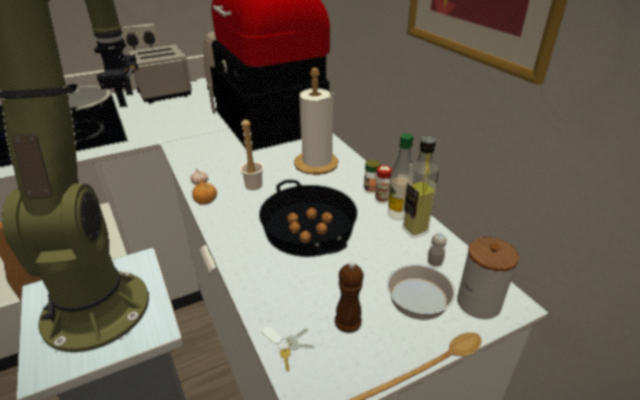

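The scene view shows the white pot at (243,150) with the stick's top at (237,97), and the pan at about (314,198) with six walnuts. In the side view the pot is at (252,177), the stick's top at (246,124) and the pan at about (308,218).

```bash
cat > h.py <<'E'
import numpy as np,cv2
def ray(i,p,T=None):
    T=i["T"] if T is None else T
    p=np.atleast_2d(np.float64(p)); d=np.c_[p,np.ones(len(p))]@np.linalg.inv(i["K"]).T@T[:3,:3].T
    return T[:3,3],d
def plane(i,p,z,T=None):
    o,d=ray(i,p,T); return o+d*((z-o[2])/d[:,2])[:,None]
def proj(i,P):
    c=(np.atleast_2d(P)-i["T"][:3,3])@i["T"][:3,:3]; q=c@i["K"].T; return q[:,:2]/q[:,2:]
def cloud(i,T=None):
    T=i["T"] if T is None else T
    v,u=np.mgrid[:400,:640]; z=i["depth"].astype(float)
    c=np.stack([(u-i["K"][0,2])/i["K"][0,0]*z,(v-i["K"][1,2])/i["K"][1,1]*z,z],-1)
    return c@T[:3,:3].T+T[:3,3]
def circ(P):
    A=np.c_[2*P[:,:2],np.ones(len(P))]; s=np.linalg.lstsq(A,(P[:,:2]**2).sum(1),rcond=None)[0]
    return s[:2],np.sqrt(s[2]+s[:2]@s[:2])
def blobs(m,lo=15):
    n,l,st,c=cv2.connectedComponentsWithStats(m.astype(np.uint8)); return [(c[k],st[k,4],l==k) for k in range(1,n) if st[k,4]>=lo]
E
python3 - <<'E'
from h import *
box={"scene":((225,90,262,170),(255,155,372,245)),"side":((234,115,270,195),(252,178,365,255))}
for n in box:
    i=dict(np.load(f"pics/{n}0.npz")); f=i["frame"]; P=cloud(i); hsv=cv2.cvtColor(f,cv2.COLOR_RGB2HSV); I=f.astype(int)
    print(n,"valid depth",(i["depth"]>0).mean())
    a,b=box[n]; w=np.zeros((400,640),bool); w[a[1]:a[3],a[0]:a[2]]=1
    wood=w&(hsv[...,1]>100)
    for c,ar,l in blobs(wood,40):
        ys=np.where(l)[0]; print("wood",c,ar,ys.min(),ys.max())
        for y in range(ys.min(),ys.max()+1,6):
            x=np.where(l[y])[0]; q=np.median(P[y,x],0); print(y,x.min(),x.max(),q.round(4))
    # pot by depth: z between .03 and .07 within window
    pot=w&~wood&(P[...,2]>.057)&(P[...,2]<.075); 
    print("rim pts",pot.sum(),circ(P[pot]) if pot.sum()>5 else 0)
    w[:]=0;w[b[1]:b[3],b[0]:b[2]]=1
    top=w&(P[...,2]>.052)&(P[...,2]<.066)&(f.max(2)<90)
    Q=P[top]; c=np.median(Q,0)[:2]
    for _ in range(5):
        r=np.hypot(*(Q[:,:2]-c).T); k=(r>.115)&(r<.135); c,R=circ(Q[k])
    print("pan",c,R,k.sum())
    nut=w&(hsv[...,1]>90)&(f[...,0]>75)
    for c2,ar,l in blobs(nut,10):
        p=plane(i,c2,.0205)[0]; print("nut",c2.round(1),ar,p.round(4),np.hypot(*(p[:2]-c)).round(3))
E
```

```text
scene valid depth 0.99584375
wood [241.49541284 109.0406291 ] 763 90 147
90 226 261 [0.5805 0.4951 0.1033]
96 225 261 [0.5531 0.4939 0.0896]
102 225 261 [0.5389 0.4955 0.0689]
108 225 256 [0.5512 0.4936 0.0453]
114 229 242 [0.4808 0.309  0.159 ]
120 237 241 [0.4729 0.3054 0.1406]
126 238 242 [0.473  0.3052 0.1218]
132 239 242 [0.4724 0.3062 0.1034]
138 239 245 [0.4739 0.304  0.0834]
144 238 247 [0.471  0.3033 0.0649]
rim pts 224 (array([0.54349547, 0.39161422]), np.float64(0.11158738558206094))
pan [0.53551583 0.04109513] 0.1260168286936125 460
nut [368.9 156.5] 21 [0.7706 0.1025 0.0205] 0.243
nut [313.9 188.6] 83 [0.5634 0.0788 0.0205] 0.047
nut [330.7 192.6] 85 [0.5915 0.0414 0.0205] 0.056
nut [297.9 201.1] 181 [0.5026 0.0628 0.0205] 0.039
nut [327.8 205.4] 88 [0.5581 0.0073 0.0205] 0.041
nut [313.  216.8] 94 [ 0.5043 -0.0049  0.0205] 0.056
side valid depth 0.9961484375
wood [251.50580645 134.30193548] 775 115 172
115 234 266 [0.5426 0.493  0.1442]
121 234 269 [0.5492 0.4904 0.1213]
127 234 269 [0.5227 0.4894 0.0967]
133 241 269 [0.568 0.49  0.077]
139 242 269 [0.5504 0.489  0.0587]
145 245 263 [0.5418 0.4863 0.0404]
151 248 250 [0.4743 0.3027 0.124 ]
157 248 250 [0.4723 0.3032 0.1043]
163 248 252 [0.4725 0.301  0.085 ]
169 248 254 [0.4717 0.2966 0.0671]
rim pts 174 (array([0.47544869, 0.42796233]), np.float64(0.12848520550197115))
pan [ 0.53389519 -0.0024538 ] 0.12379183231443823 130
nut [311.1 212.1] 76 [0.5625 0.0756 0.0205] 0.083
nut [293.4 221.7] 162 [0.5015 0.0588 0.0205] 0.069
nut [323.8 221.9] 170 [0.5731 0.0202 0.0205] 0.045
nut [304.8 235.5] 88 [ 0.5037 -0.0079  0.0205] 0.031
```

Run:
```python
from bench import *
from h import *
i=get_image("wrist"); print(i["mount"].round(3),i["K"][0])
s=dict(np.load("pics/scene0.npz")); P=cloud(s).reshape(-1,3)
k=(P[:,2]>.12)&(P[:,0]>.3)&(P[:,0]<1.1)&(abs(P[:,1])<.7)
# tall things on 4cm grid: max height
from collections import defaultdict
d=defaultdict(float)
for x,y,z in P[k]: 
    t=(round(x/.05),round(y/.05)); d[t]=max(d[t],z)
for t in sorted(d): print((round(t[0]*.05,2),round(t[1]*.05,2)),round(d[t],2),end="; ")
```

```text
[[-0.    -0.959 -0.282  0.079]
 [ 1.    -0.    -0.    -0.001]
 [-0.    -0.282  0.959 -0.17 ]
 [ 0.     0.     0.     1.   ]] [311.17125648   0.         317.96449584]
(0.45, -0.3) 0.17; (0.45, -0.25) 0.16; (0.45, 0.3) 0.22; (0.5, -0.3) 0.17; (0.5, -0.25) 0.16; (0.5, 0.3) 0.22; (0.5, 0.5) 0.21; (0.5, 0.55) 0.21; (0.5, 0.6) 0.21; (0.5, 0.65) 0.27; (0.5, 0.7) 0.27; (0.55, 0.45) 0.38; (0.55, 0.5) 0.38; (0.55, 0.55) 0.37; (0.55, 0.6) 0.36; (0.55, 0.65) 0.34; (0.55, 0.7) 0.32; (0.6, 0.45) 0.38; (0.6, 0.5) 0.3; (0.65, 0.3) 0.24; (0.65, 0.35) 0.25; (0.65, 0.45) 0.38; (0.65, 0.5) 0.3; (0.7, -0.4) 0.16; (0.7, -0.35) 0.15; (0.7, 0.3) 0.25; (0.7, 0.35) 0.32; (0.7, 0.4) 0.24; (0.7, 0.45) 0.37; (0.7, 0.5) 0.3; (0.75, -0.4) 0.17; (0.75, -0.35) 0.17; (0.75, -0.3) 0.15; (0.75, -0.15) 0.2; (0.75, -0.1) 0.27; (0.75, -0.05) 0.25; (0.75, 0.0) 0.25; (0.75, 0.3) 0.24; (0.75, 0.35) 0.25; (0.75, 0.45) 0.36; (0.75, 0.5) 0.3; (0.8, -0.4) 0.15; (0.8, -0.35) 0.15; (0.8, -0.15) 0.2; (0.8, -0.1) 0.27; (0.8, -0.05) 0.25; (0.8, 0.0) 0.25; (0.8, 0.45) 0.34; (0.8, 0.5) 0.3; (0.85, -0.55) 0.21; (0.85, -0.5) 0.31; (0.85, -0.45) 0.4; (0.85, -0.4) 0.5; (0.85, -0.35) 0.57; (0.85, -0.3) 0.57; (0.85, -0.25) 0.56; (0.85, -0.2) 0.54; (0.85, -0.15) 0.53; (0.85, -0.1) 0.51; (0.85, -0.05) 0.5; (0.85, 0.0) 0.48; (0.85, 0.05) 0.46; (0.85, 0.1) 0.44; (0.85, 0.15) 0.43; (0.85, 0.2) 0.42; (0.85, 0.25) 0.4; (0.85, 0.3) 0.38; (0.85, 0.35) 0.37; (0.85, 0.4) 0.35; (0.85, 0.45) 0.34; (0.85, 0.5) 0.33; (0.85, 0.55) 0.31; (0.9, 0.5) 0.16;
```

```bash
python3 -m jog '[{"claw":87,"dx":0,"dy":0,"dz":-40,"spin":0},{"claw":87,"dx":-20,"dy":-15,"dz":-80,"spin":0},{"claw":87,"dx":-50,"dy":-40,"dz":-87,"spin":0},{"claw":87,"dx":-80,"dy":-66,"dz":-87,"spin":0},{"claw":87,"dx":-110,"dy":-91,"dz":-87,"spin":0},{"claw":87,"dx":-140,"dy":-116,"dz":-87,"spin":0},{"claw":87,"dx":-170,"dy":-141,"dz":-87,"spin":0},{"claw":87,"dx":-200,"dy":-166,"dz":-87,"spin":0},{"claw":87,"dx":-230,"dy":-191,"dz":-87,"spin":0},{"claw":87,"dx":-260,"dy":-216,"dz":-87,"spin":0},{"claw":87,"dx":-288,"dy":-241,"dz":-87,"spin":0},{"claw":87,"dx":-288,"dy":-241,"dz":-87,"spin":0},{"claw":87,"dx":-288,"dy":-241,"dz":-87,"spin":0},{"claw":87,"dx":-288,"dy":-241,"dz":-87,"spin":0}]' 20
cat >> h.py <<'E'
def wrist(name):
    from bench import get_state,get_image
    from scipy.spatial.transform import Rotation as R
    s=get_state(); i=get_image("wrist"); T=np.eye(4); T[:3,:3]=R.from_rotvec(s["tool_rot"]).as_matrix(); T[:3,3]=s["position"]
    i["Tt"]=T; i["T"]=T@i["mount"]; np.savez(f"pics/{name}.npz",**i); cv2.imwrite(f"pics/{name}.png",i["frame"][:,:,::-1]); print(s["time"],s["position"],s["tool_rot"],s["grip_width"],s["grip_force"])
    return i
E
python3 -c "
from h import *
wrist('w1')"
```

```text
time: 1.32
position: [0.3994, 0.301, 0.3013]
tool_rot: [-0.489, -3.103, -0.001]
ft_force: [-0.3, -0.3, 0.3]
grip_width: 1.001
grip_force: 0.0
1.3167 [0.39943314 0.30099121 0.30134039] [-4.89070998e-01 -3.10258838e+00 -7.92168553e-04] 1.0013682773620167 0.0
```

View pics/w1.png

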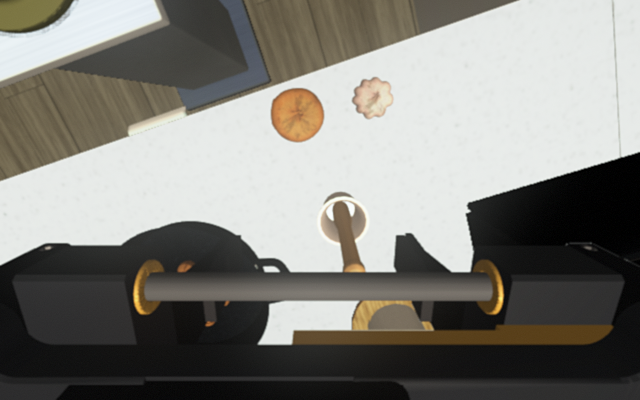

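The wrist view shows the pot's mouth at (343,218), with the stick rising from it to the knob at (355,268). The pan is at about (195,290), partly hidden by the gripper.

```bash
cat > st.py <<'E'
from h import *
import sys
def planes(views):
    N=[];b=[]
    for i,(x0,y0,x1,y1) in views:
        hsv=cv2.cvtColor(i["frame"],cv2.COLOR_RGB2HSV); w=np.zeros((400,640),bool); w[y0:y1,x0:x1]=1
        m=w&(hsv[...,1]>100)&(hsv[...,0]<25)
        l=max(blobs(m),key=lambda t:t[1])[2]
        pts=np.array([[np.where(l[y])[0].mean(),y] for y in np.unique(np.where(l)[0])])
        wd=[l[y].sum() for y in pts[:,1].astype(int)]
        vx,vy,cx,cy=cv2.fitLine(pts.astype(np.float32),cv2.DIST_HUBER,0,.01,.01).ravel()
        print("pts",len(pts),"w",wd[::6],"line",cx,cy,vx/vy)
        o,d=ray(i,[[cx-40*vx,cy-40*vy],[cx+40*vx,cy+40*vy]]); n=np.cross(*d); n/=np.linalg.norm(n); N.append(n); b.append(n@o)
    N=np.array(N);b=np.array(b)
    for z in (.01,.07,.112,.178,.216):
        xy,res,*_=np.linalg.lstsq(N[:,:2],b-N[:,2]*z,rcond=None); print(z,xy.round(4),(N[:,:2]@xy-b+N[:,2]*z).round(4))
E
python3 - <<'E'
from st import *
L=lambda n:dict(np.load(f"pics/{n}.npz"))
s,d,w=L("scene0"),L("side0"),L("w1")
planes([(s,(232,116,249,140)),(d,(243,150,257,168)),(w,(326,222,366,262))])
# pot mouth: outer rim in wrist
P=cloud(w); f=w["frame"]; print(P[216,322],P[218,343],P[216,366],f[216,310:380:3].tolist())
k=np.zeros((400,640),bool);k[185:250,310:380]=1
q=k&(P[...,2]>.06)&(P[...,2]<.07); c,r=circ(P[q]); print("pot rim",q.sum(),c,r)
for a in (s,d):
    P=cloud(a); q=(P[...,2]>.061)&(P[...,2]<.07)&(np.hypot(P[...,0]-c[0],P[...,1]-c[1])<.05); print(q.sum(),circ(P[q]))
E
```

```text
pts 24 w [np.int64(4), np.int64(4), np.int64(4), np.int64(5)] line 240.16667 127.5 0.15143597
pts 18 w [np.int64(4), np.int64(3), np.int64(5)] line 249.6 158.2 0.13333914
pts 23 w [np.int64(2), np.int64(4), np.int64(6), np.int64(7)] line 353.19858 249.9 0.16272488
0.01 [0.4804 0.3208] [ 0.0004 -0.0004  0.    ]
0.07 [0.4789 0.3187] [ 0.0003 -0.0003  0.    ]
0.112 [0.4779 0.3173] [ 0.0003 -0.0003  0.    ]
0.178 [0.4762 0.315 ] [ 0.0003 -0.0003  0.    ]
0.216 [0.4753 0.3136] [ 0.0003 -0.0003  0.    ]
[0.46442562 0.2851781  0.05556473] [0.46654347 0.31334826 0.08268909] [0.47953426 0.34389383 0.0661842 ] [[228, 231, 229], [230, 233, 230], [230, 232, 229], [248, 250, 246], [206, 184, 160], [169, 150, 132], [227, 230, 217], [251, 254, 255], [120, 101, 80], [121, 100, 77], [121, 101, 79], [125, 103, 80], [121, 101, 78], [120, 100, 78], [174, 165, 146], [132, 119, 106], [134, 121, 107], [147, 132, 117], [177, 158, 137], [249, 251, 245], [232, 235, 232], [232, 234, 232], [232, 235, 232], [232, 235, 232]]
pot rim 661 [0.47781204 0.31016003] 0.03193055687486392
144 (array([0.47736786, 0.31230803]), np.float64(0.030575140391478607))
102 (array([0.47750838, 0.307737  ]), np.float64(0.030196682594511873))
```

```bash
sed -i 's/>100)&(hsv\[...,0\]<25)/>72)\&(hsv[...,0]<25)/' st.py
python3 - <<'E'
from st import *
L=lambda n:dict(np.load(f"pics/{n}.npz"))
s,d,w=L("scene0"),L("side0"),L("w1")
planes([(s,(232,116,249,136)),(d,(243,150,257,164)),(w,(326,222,366,258))])
P=cloud(w); f=w["frame"]
m=np.zeros((400,640),bool); m[190:250,312:376]=1
bl=(f.min(2)>235)
# outer rim: ring of bright pixels -> ray on z=.066
hsv=cv2.cvtColor(f,cv2.COLOR_RGB2HSV)
ys,xs=np.where(m&(P[...,2]>.063)&(P[...,2]<.069)); Q=plane(w,np.c_[xs,ys],.066); c,r=circ(Q)
rr=np.hypot(*(Q[:,:2]-c).T); k=abs(rr-.0335)<.006; c,r=circ(Q[k]); print("rim",c,r,len(ys),k.sum(), np.percentile(rr,[5,50,95]))
E
```

```text
pts 20 w [np.int64(6), np.int64(5), np.int64(5), np.int64(5)] line 239.8 125.5 0.14537284
pts 14 w [np.int64(5), np.int64(4), np.int64(5)] line 249.55 156.6 0.08140697
pts 36 w [np.int64(17), np.int64(15), np.int64(14), np.int64(14), np.int64(14), np.int64(14)] line 348.05 245.3 0.22716078
0.01 [0.4747 0.3109] [ 0.0012 -0.0012  0.0001]
0.07 [0.4756 0.3111] [ 0.0001 -0.0001  0.    ]
0.112 [0.4762 0.3112] [-0.0006  0.0006 -0.0001]
0.178 [0.4772 0.3114] [-0.0018  0.0017 -0.0002]
0.216 [0.4777 0.3115] [-0.0025  0.0024 -0.0002]
rim [0.47705189 0.31015662] 0.03357564476942772 541 502 [0.01416094 0.03338767 0.03598121]
```

```bash
python3 -m jog '[{"claw":87,"dx":-35,"dy":17,"dz":0,"spin":0},{"claw":87,"dx":-70,"dy":33,"dz":0,"spin":0},{"claw":87,"dx":-70,"dy":33,"dz":30,"spin":0},{"claw":87,"dx":-70,"dy":33,"dz":60,"spin":0},{"claw":87,"dx":-70,"dy":33,"dz":90,"spin":0},{"claw":87,"dx":-70,"dy":33,"dz":115,"spin":0},{"claw":87,"dx":-70,"dy":33,"dz":128,"spin":0},{"claw":87,"dx":-70,"dy":33,"dz":128,"spin":0},{"claw":87,"dx":-70,"dy":33,"dz":128,"spin":0}]' 25; python3 -m jog '[{"claw":10,"dx":0,"dy":0,"dz":0,"spin":0},{"claw":10,"dx":0,"dy":0,"dz":0,"spin":0},{"claw":10,"dx":0,"dy":0,"dz":0,"spin":0},{"claw":10,"dx":0,"dy":0,"dz":0,"spin":0},{"claw":10,"dx":0,"dy":0,"dz":0,"spin":0},{"claw":10,"dx":0,"dy":0,"dz":0,"spin":0},{"claw":10,"dx":0,"dy":0,"dz":0,"spin":0},{"claw":10,"dx":0,"dy":0,"dz":0,"spin":0},{"claw":10,"dx":0,"dy":0,"dz":0,"spin":0},{"claw":10,"dx":0,"dy":0,"dz":0,"spin":0}]' 25
```

```text
time: 2.12
position: [0.4755, 0.3117, 0.1728]
tool_rot: [-0.485, -3.103, 0.002]
ft_force: [0.1, 0.3, 0.2]
grip_width: 0.997
grip_force: 0.0
time: 2.95
position: [0.4767, 0.3104, 0.1735]
tool_rot: [0.489, 3.103, 0.0]
ft_force: [0.2, -0.3, -0.4]
grip_width: 0.322
grip_force: 0.0
```

```bash
python3 -m jog '[{"claw":10,"dx":0,"dy":0,"dz":0,"spin":0},{"claw":10,"dx":0,"dy":0,"dz":0,"spin":0},{"claw":10,"dx":0,"dy":0,"dz":0,"spin":0},{"claw":10,"dx":0,"dy":0,"dz":0,"spin":0},{"claw":10,"dx":0,"dy":0,"dz":0,"spin":0},{"claw":10,"dx":0,"dy":0,"dz":0,"spin":0}]' 40
python3 - <<'E'
from h import *
w=wrist("w2")
from bench import *
s=get_image("scene");np.savez("pics/s2.npz",**s)
cv2.imwrite("pics/s2.png",np.vstack([cv2.resize(w["frame"][130:400],(640,270)),cv2.resize(s["frame"][60:240,180:400],(640,330))])[:,:,::-1])
E
```

```text
time: 3.45
position: [0.4767, 0.3104, 0.1734]
tool_rot: [0.489, 3.103, 0.0]
ft_force: [-0.1, -0.4, -0.7]
grip_width: 0.226
grip_force: 40.0
3.45 [0.47667595 0.31039684 0.17344093] [4.89314826e-01 3.10322129e+00 1.08577445e-05] 0.225624493301383 40.00002058978339
```

View pics/s2.png

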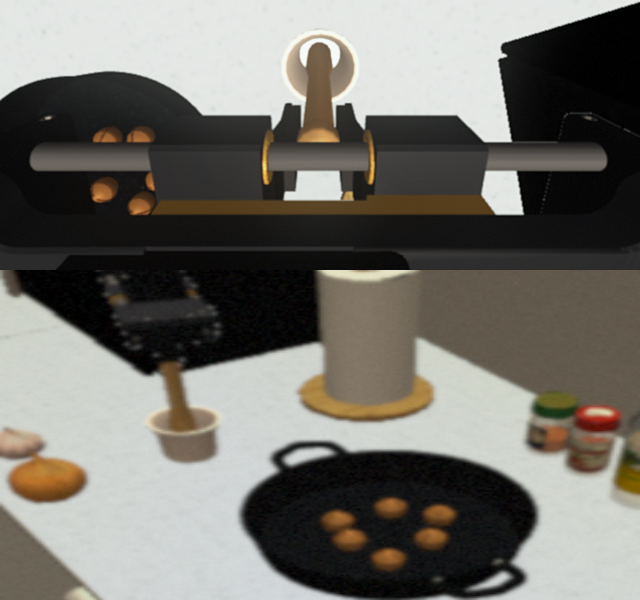

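Wrist view (top): the fingers hold the stick's handle at about (318,130), standing in its pot at (319,65). Scene view (bottom): the stick is still in the pot and the six walnuts form a ring in the pan. The grip is good.

```bash
python3 -m jog '[{"claw":10,"dx":0,"dy":0,"dz":-10,"spin":0},{"claw":10,"dx":0,"dy":0,"dz":-25,"spin":0},{"claw":10,"dx":0,"dy":0,"dz":-45,"spin":0},{"claw":10,"dx":0,"dy":0,"dz":-65,"spin":0},{"claw":10,"dx":0,"dy":0,"dz":-85,"spin":0},{"claw":10,"dx":0,"dy":0,"dz":-100,"spin":0},{"claw":10,"dx":0,"dy":0,"dz":-100,"spin":0},{"claw":10,"dx":0,"dy":0,"dz":-100,"spin":0}]' 40
cat > pan.py <<'E'
from st import *
def pan(i,name):
    P=cloud(i); f=i["frame"]; hsv=cv2.cvtColor(f,cv2.COLOR_RGB2HSV)
    near=np.hypot(P[...,0]-.536,P[...,1]-.04)<.15
    t=near&(P[...,2]>.054)&(P[...,2]<.066)&(f.max(2)<110); Q=P[t]; c=np.array([.536,.04])
    for _ in range(8):
        r=np.hypot(*(Q[:,:2]-c).T); k=(r>.121)&(r<.135); c,R=circ(Q[k])
    a=np.degrees(np.arctan2(*(Q[k][:,:2]-c).T[::-1])); print(name,"pan",c.round(4),R.round(4),k.sum(),np.histogram(a,12,(-180,180))[0])
    m=near&(hsv[...,1]>80)&(f[...,0]>60)&(P[...,2]<.045)&(hsv[...,0]<25)
    for c2,ar,l in blobs(m,25):
        q=P[l]; p=plane(i,c2,.0205)[0]; print(" nut",c2.round(),ar,p[:2].round(3),"rel",((p[:2]-c)*1000).round(),"rad",round(1000*np.hypot(*(p[:2]-c))))
E
python3 - <<'E'
from pan import *
L=lambda n:dict(np.load(f"pics/{n}.npz"))
pan(L("s2"),"s2");pan(L("side0"),"side");pan(L("w1"),"w1");pan(L("w2"),"w2");pan(wrist("w3"),"w3")
E
```

```text
time: 4.22
position: [0.4771, 0.3106, 0.2745]
tool_rot: [0.489, 3.102, 0.003]
ft_force: [0.5, -0.2, -1.4]
grip_width: 0.227
grip_force: 40.0
s2 pan [0.5357 0.0412] 0.1264 411 [36 37 39 32 28 37 38 32 44 42 25 21]
 nut [314. 189.] 95 [0.563 0.078] rel [27. 36.] rad 45
 nut [331. 193.] 101 [0.591 0.04 ] rel [55. -1.] rad 55
 nut [298. 201.] 208 [0.502 0.062] rel [-34.  21.] rad 40
 nut [328. 206.] 105 [0.557 0.006] rel [ 22. -35.] rad 41
 nut [313. 217.] 112 [ 0.504 -0.006] rel [-32. -47.] rad 57
side pan [0.5357 0.0376] 0.1268 290 [25 29 33 26 15 17 18 25 31 29 28 14]
 nut [311. 212.] 93 [0.562 0.075] rel [26. 37.] rad 45
 nut [293. 222.] 192 [0.501 0.058] rel [-35.  21.] rad 41
 nut [324. 222.] 205 [0.572 0.019] rel [ 37. -19.] rad 41
 nut [305. 236.] 108 [ 0.503 -0.009] rel [-32. -46.] rad 57
w1 pan [0.5354 0.0414] 0.126 440 [ 64   0   0   0   0   0   0  90  51  60  69 106]
 nut [185. 266.] 125 [0.489 0.045] rel [-46.   4.] rad 46
 nut [209. 324.] 36 [0.602 0.039] rel [67. -2.] rad 67
w2 pan [0.5332 0.0428] 0.1237 776 [215   0   0   0   0   0   0   0   0  56 259 246]
 nut [140. 265.] 346 [0.503 0.086] rel [-30.  43.] rad 53
 nut [107. 266.] 325 [0.492 0.049] rel [-41.   6.] rad 42
 nut [149. 311.] 110 [0.562 0.067] rel [29. 24.] rad 38
 nut [103. 320.] 485 [0.557 0.007] rel [ 24. -35.] rad 43
 nut [140. 335.] 433 [0.59  0.041] rel [56. -2.] rad 56
4.2167 [0.47709708 0.31063619 0.27452984] [4.89136937e-01 3.10178034e+00 2.61770701e-03] 0.22658772498228263 39.99994796112787
w3 pan [0.5361 0.0411] 0.1265 950 [162 140   0  48 170   4   0   0   0 136 150 140]
 nut [177. 235.] 346 [0.507 0.083] rel [-29.  42.] rad 51
 nut [151. 235.] 352 [0.496 0.045] rel [-40.   4.] rad 40
 nut [122. 249.] 354 [ 0.503 -0.004] rel [-33. -45.] rad 56
 nut [146. 270.] 48 [0.545 0.014] rel [  9. -28.] rad 29
```

```bash
python3 -m jog '[{"claw":10,"dx":-8,"dy":-14,"dz":0,"spin":0},{"claw":10,"dx":-22,"dy":-38,"dz":0,"spin":0},{"claw":10,"dx":-39,"dy":-67,"dz":0,"spin":0},{"claw":10,"dx":-56,"dy":-96,"dz":0,"spin":0},{"claw":10,"dx":-73,"dy":-125,"dz":0,"spin":0},{"claw":10,"dx":-90,"dy":-154,"dz":0,"spin":0},{"claw":10,"dx":-107,"dy":-183,"dz":0,"spin":0},{"claw":10,"dx":-122,"dy":-209,"dz":0,"spin":0},{"claw":10,"dx":-133,"dy":-228,"dz":0,"spin":0},{"claw":10,"dx":-139,"dy":-238,"dz":0,"spin":0},{"claw":10,"dx":-139,"dy":-238,"dz":0,"spin":0},{"claw":10,"dx":-139,"dy":-238,"dz":0,"spin":0},{"claw":10,"dx":-139,"dy":-238,"dz":0,"spin":0}]' 40
python3 - <<'E'
from pan import *
from bench import *
w=wrist("w4"); s=get_image("scene"); d=get_image("side"); np.savez("pics/s4.npz",**s);np.savez("pics/d4.npz",**d)
pan(s,"s4")
for i in (s,d): print(proj(i,[[.536,.041,.11],[.536,.041,.18]]).round())
cv2.imwrite("pics/s4.png",np.hstack([cv2.resize(i["frame"][60:260,220:420],(400,400)) for i in(s,d)])[:,:,::-1])
E
```

```text
time: 5.35
position: [0.5352, 0.0436, 0.2728]
tool_rot: [-0.485, -3.103, -0.001]
ft_force: [0.7, -0.1, 0.1]
grip_width: 0.229
grip_force: 40.0
5.35 [0.53519577 0.0435996  0.2728294 ] [-4.84564250e-01 -3.10264497e+00 -9.89145948e-04] 0.22889807730134643 40.00007565357009
s4 pan [0.5357 0.0412] 0.1264 384 [34 38 37 32 27 37 37 22 34 39 25 22]
 nut [314. 189.] 97 [0.563 0.078] rel [27. 36.] rad 45
 nut [331. 193.] 103 [0.591 0.04 ] rel [55. -1.] rad 55
 nut [298. 201.] 212 [0.502 0.062] rel [-34.  21.] rad 40
 nut [328. 206.] 107 [0.557 0.006] rel [ 22. -35.] rad 41
 nut [313. 217.] 114 [ 0.504 -0.006] rel [-32. -47.] rad 57
[[313. 175.]
 [314. 153.]]
[[307. 194.]
 [306. 170.]]
```

View pics/s4.png

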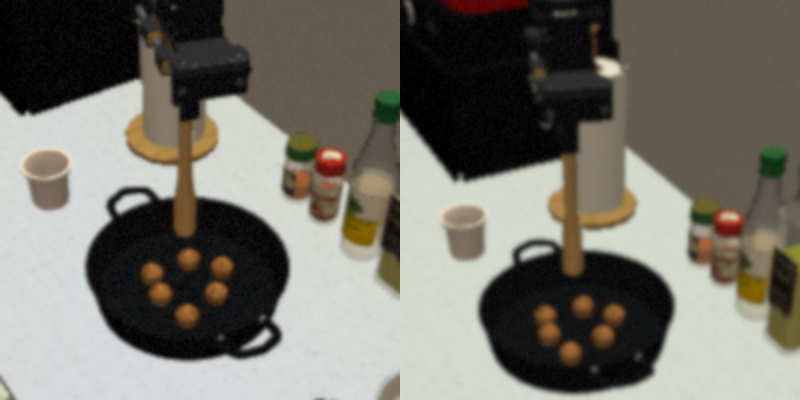

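View pics/w4.png

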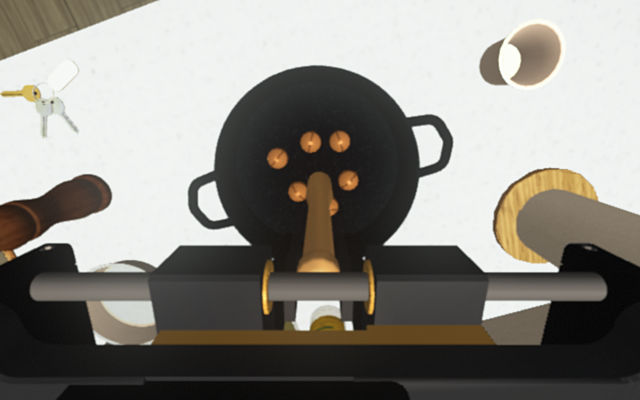

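The views show the stick hanging upright over the middle of the ring: its foot is at about (185,235) in the left crop, and all six walnuts and the pan are undisturbed. The wrist view at (318,180) agrees. I'll lower it and stir.

```bash
python3 -m jog '[{"claw":10,"dx":0,"dy":0,"dz":15,"spin":0},{"claw":10,"dx":0,"dy":0,"dz":35,"spin":0},{"claw":10,"dx":0,"dy":0,"dz":55,"spin":0},{"claw":10,"dx":0,"dy":0,"dz":75,"spin":0},{"claw":10,"dx":0,"dy":0,"dz":88,"spin":0},{"claw":10,"dx":0,"dy":0,"dz":96,"spin":0},{"claw":10,"dx":0,"dy":0,"dz":96,"spin":0},{"claw":10,"dx":0,"dy":0,"dz":96,"spin":0},{"claw":10,"dx":2,"dy":6,"dz":96,"spin":0},{"claw":10,"dx":4,"dy":13,"dz":96,"spin":0},{"claw":10,"dx":7,"dy":21,"dz":96,"spin":0},{"claw":10,"dx":9,"dy":29,"dz":96,"spin":0},{"claw":10,"dx":12,"dy":37,"dz":96,"spin":0},{"claw":10,"dx":14,"dy":43,"dz":96,"spin":0}]' 40
python3 -m jog '[{"claw":10,"dx":-8,"dy":2,"dz":0,"spin":0},{"claw":10,"dx":-15,"dy":2,"dz":0,"spin":0},{"claw":10,"dx":-23,"dy":1,"dz":0,"spin":0},{"claw":10,"dx":-31,"dy":-1,"dz":0,"spin":0},{"claw":10,"dx":-38,"dy":-5,"dz":0,"spin":0},{"claw":10,"dx":-44,"dy":-9,"dz":0,"spin":0},{"claw":10,"dx":-49,"dy":-15,"dz":0,"spin":0},{"claw":10,"dx":-54,"dy":-22,"dz":0,"spin":0},{"claw":10,"dx":-57,"dy":-29,"dz":0,"spin":0},{"claw":10,"dx":-58,"dy":-37,"dz":0,"spin":0},{"claw":10,"dx":-59,"dy":-44,"dz":0,"spin":0},{"claw":10,"dx":-58,"dy":-52,"dz":0,"spin":0},{"claw":10,"dx":-56,"dy":-60,"dz":0,"spin":0},{"claw":10,"dx":-52,"dy":-67,"dz":0,"spin":0},{"claw":10,"dx":-47,"dy":-73,"dz":0,"spin":0},{"claw":10,"dx":-42,"dy":-78,"dz":0,"spin":0},{"claw":10,"dx":-35,"dy":-83,"dz":0,"spin":0},{"claw":10,"dx":-28,"dy":-86,"dz":0,"spin":0}]' 40
python3 - <<'E'
from pan import *
from bench import *
s=get_image("scene"); d=get_image("side"); pan(s,"s5"); pan(d,"d5"); w=wrist("w5")
cv2.imwrite("pics/s5.png",np.hstack([cv2.resize(i["frame"][60:260,220:420],(400,400)) for i in(s,d)])[:,:,::-1])
E
```

```text
time: 6.67
position: [0.5356, 0.0883, 0.1776]
tool_rot: [0.487, 3.104, 0.001]
ft_force: [0.3, -0.3, 0.1]
grip_width: 0.227
grip_force: 40.0
time: 8.17
position: [0.5348, -0.0044, 0.1775]
tool_rot: [-0.49, -3.103, -0.0]
ft_force: [0.2, -0.5, -0.4]
grip_width: 0.225
grip_force: 40.0
s5 pan [0.5357 0.0413] 0.1265 374 [35 38 37 30 25 33 38 12 42 36 28 20]
 nut [324. 207.] 495 [0.547 0.007] rel [ 12. -34.] rad 36
 nut [298. 202.] 211 [0.502 0.062] rel [-34.  20.] rad 40
d5 pan [0.5356 0.0373] 0.1267 291 [25 32 33 29 13 16 24 22 32 30 21 14]
 nut [329. 214.] 189 [0.603 0.044] rel [68.  7.] rad 68
 nut [293. 222.] 196 [0.501 0.058] rel [-35.  21.] rad 41
 nut [310. 235.] 282 [ 0.518 -0.012] rel [-18. -49.] rad 52
8.2667 [ 0.53445761 -0.00390697  0.17755032] [-4.88810817e-01 -3.10270772e+00 -1.28028867e-03] 0.22583452565170542 39.99993033292412
```

View pics/s5.png

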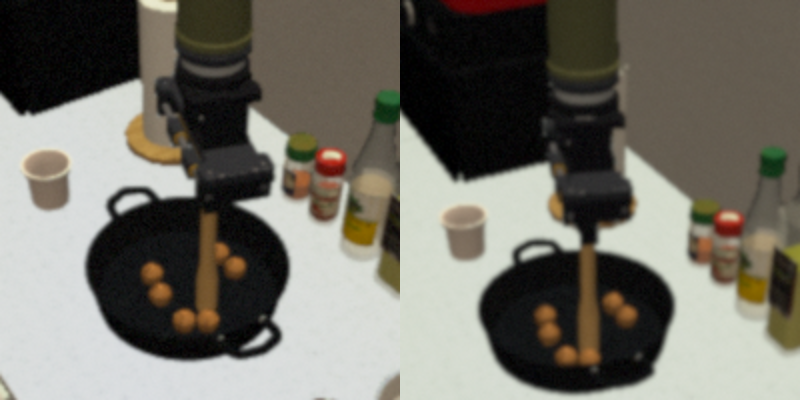

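The stick stands with its foot among the walnuts at about (207,310) in the left crop. Half the ring has been pushed, the pan hasn't moved and all six nuts are in it. I'll continue with the second half-turn and the second turn.

```bash
python3 -m jog '[{"claw":10,"dx":8,"dy":-2,"dz":0,"spin":0},{"claw":10,"dx":15,"dy":-2,"dz":0,"spin":0},{"claw":10,"dx":23,"dy":-1,"dz":0,"spin":0},{"claw":10,"dx":31,"dy":1,"dz":0,"spin":0},{"claw":10,"dx":38,"dy":5,"dz":0,"spin":0},{"claw":10,"dx":44,"dy":9,"dz":0,"spin":0},{"claw":10,"dx":49,"dy":15,"dz":0,"spin":0},{"claw":10,"dx":54,"dy":22,"dz":0,"spin":0},{"claw":10,"dx":57,"dy":29,"dz":0,"spin":0},{"claw":10,"dx":58,"dy":37,"dz":0,"spin":0},{"claw":10,"dx":59,"dy":44,"dz":0,"spin":0},{"claw":10,"dx":58,"dy":52,"dz":0,"spin":0},{"claw":10,"dx":56,"dy":60,"dz":0,"spin":0},{"claw":10,"dx":52,"dy":67,"dz":0,"spin":0},{"claw":10,"dx":47,"dy":73,"dz":0,"spin":0},{"claw":10,"dx":42,"dy":78,"dz":0,"spin":0},{"claw":10,"dx":35,"dy":83,"dz":0,"spin":0},{"claw":10,"dx":28,"dy":86,"dz":0,"spin":0}]' 40
python3 -m jog '[{"claw":10,"dx":-8,"dy":2,"dz":0,"spin":0},{"claw":10,"dx":-15,"dy":2,"dz":0,"spin":0},{"claw":10,"dx":-23,"dy":1,"dz":0,"spin":0},{"claw":10,"dx":-31,"dy":-1,"dz":0,"spin":0},{"claw":10,"dx":-38,"dy":-5,"dz":0,"spin":0},{"claw":10,"dx":-44,"dy":-9,"dz":0,"spin":0},{"claw":10,"dx":-49,"dy":-15,"dz":0,"spin":0},{"claw":10,"dx":-54,"dy":-22,"dz":0,"spin":0},{"claw":10,"dx":-57,"dy":-29,"dz":0,"spin":0},{"claw":10,"dx":-58,"dy":-37,"dz":0,"spin":0},{"claw":10,"dx":-59,"dy":-44,"dz":0,"spin":0},{"claw":10,"dx":-58,"dy":-52,"dz":0,"spin":0},{"claw":10,"dx":-56,"dy":-60,"dz":0,"spin":0},{"claw":10,"dx":-52,"dy":-67,"dz":0,"spin":0},{"claw":10,"dx":-47,"dy":-73,"dz":0,"spin":0},{"claw":10,"dx":-42,"dy":-78,"dz":0,"spin":0},{"claw":10,"dx":-35,"dy":-83,"dz":0,"spin":0},{"claw":10,"dx":-28,"dy":-86,"dz":0,"spin":0}]' 40
python3 -m jog '[{"claw":10,"dx":8,"dy":-2,"dz":0,"spin":0},{"claw":10,"dx":15,"dy":-2,"dz":0,"spin":0},{"claw":10,"dx":23,"dy":-1,"dz":0,"spin":0},{"claw":10,"dx":31,"dy":1,"dz":0,"spin":0},{"claw":10,"dx":38,"dy":5,"dz":0,"spin":0},{"claw":10,"dx":44,"dy":9,"dz":0,"spin":0},{"claw":10,"dx":49,"dy":15,"dz":0,"spin":0},{"claw":10,"dx":54,"dy":22,"dz":0,"spin":0},{"claw":10,"dx":57,"dy":29,"dz":0,"spin":0},{"claw":10,"dx":58,"dy":37,"dz":0,"spin":0},{"claw":10,"dx":59,"dy":44,"dz":0,"spin":0},{"claw":10,"dx":58,"dy":52,"dz":0,"spin":0},{"claw":10,"dx":56,"dy":60,"dz":0,"spin":0},{"claw":10,"dx":52,"dy":67,"dz":0,"spin":0},{"claw":10,"dx":47,"dy":73,"dz":0,"spin":0},{"claw":10,"dx":42,"dy":78,"dz":0,"spin":0},{"claw":10,"dx":35,"dy":83,"dz":0,"spin":0},{"claw":10,"dx":28,"dy":86,"dz":0,"spin":0}]' 40
python3 - <<'E'
from pan import *
from bench import *
s=get_image("scene"); d=get_image("side"); pan(s,"s6"); w=wrist("w6")
cv2.imwrite("pics/s6.png",np.vstack([np.hstack([cv2.resize(i["frame"][110:260,220:420],(400,300)) for i in(s,d)]),cv2.resize(w["frame"][0:240],(800,300))])[:,:,::-1])
E
```

```text
time: 9.82
position: [0.5366, 0.0868, 0.1774]
tool_rot: [0.489, 3.103, -0.0]
ft_force: [-0.5, -0.7, -0.5]
grip_width: 0.226
grip_force: 40.0
time: 11.32
position: [0.5348, -0.0044, 0.1775]
tool_rot: [-0.49, -3.103, -0.0]
ft_force: [1.1, -0.4, -0.2]
grip_width: 0.23
grip_force: 40.0
time: 12.82
position: [0.5366, 0.0867, 0.1774]
tool_rot: [0.489, 3.103, -0.0]
ft_force: [0.8, 0.2, -0.7]
grip_width: 0.224
grip_force: 40.0
s6 pan [0.5356 0.0412] 0.1264 392 [35 36 36 31 27 36 43 33 32 40 22 21]
 nut [303. 190.] 105 [0.538 0.091] rel [ 2. 50.] rad 50
 nut [333. 190.] 198 [0.604 0.047] rel [68.  6.] rad 68
 nut [287. 195.] 199 [0.491 0.099] rel [-45.  57.] rad 73
 nut [323. 220.] 117 [ 0.518 -0.029] rel [-18. -70.] rad 72
 nut [309. 222.] 115 [ 0.488 -0.013] rel [-48. -54.] rad 72
12.9167 [0.5369167  0.08614046 0.17729055] [ 4.90194945e-01  3.10251210e+00 -1.07129585e-03] 0.2282368149286803 39.99987219548984
```

View pics/s6.png

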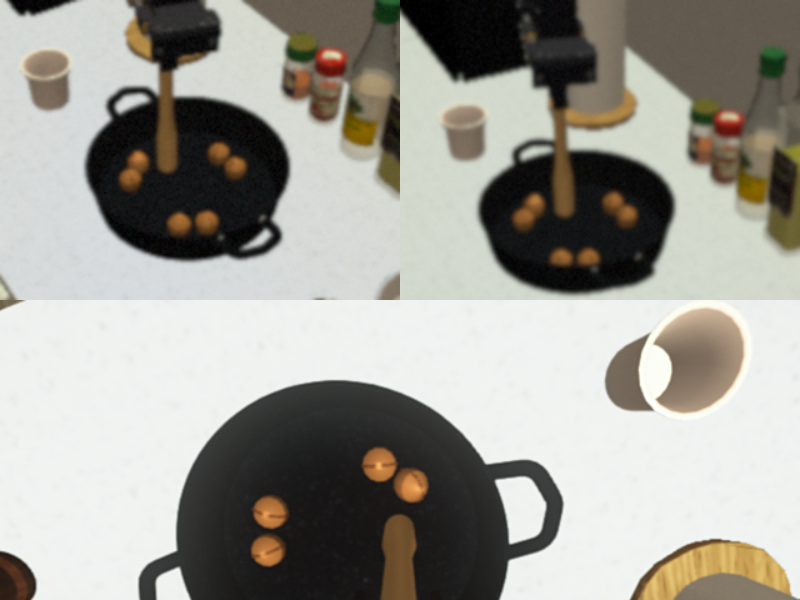

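Two turns are done: all six nuts are in the pan, pushed out to about 70 mm, and the pan is still at the same spot. In the crops the pot stands free at (45,75) and (695,360). I'll add 60° for margin, then lift out.

```bash
python3 -m jog '[{"claw":10,"dx":-8,"dy":2,"dz":0,"spin":0},{"claw":10,"dx":-15,"dy":2,"dz":0,"spin":0},{"claw":10,"dx":-23,"dy":1,"dz":0,"spin":0},{"claw":10,"dx":-31,"dy":-1,"dz":0,"spin":0},{"claw":10,"dx":-38,"dy":-5,"dz":0,"spin":0},{"claw":10,"dx":-44,"dy":-9,"dz":0,"spin":0},{"claw":10,"dx":-44,"dy":-9,"dz":0,"spin":0},{"claw":10,"dx":-44,"dy":-9,"dz":-15,"spin":0},{"claw":10,"dx":-44,"dy":-9,"dz":-35,"spin":0},{"claw":10,"dx":-44,"dy":-9,"dz":-55,"spin":0},{"claw":10,"dx":-44,"dy":-9,"dz":-75,"spin":0},{"claw":10,"dx":-44,"dy":-9,"dz":-90,"spin":0},{"claw":10,"dx":-44,"dy":-9,"dz":-96,"spin":0},{"claw":10,"dx":-44,"dy":-9,"dz":-96,"spin":0},{"claw":10,"dx":-44,"dy":-9,"dz":-96,"spin":0},{"claw":10,"dx":-44,"dy":-9,"dz":-96,"spin":0}]' 40
python3 - <<'E'
from bench import *
from scipy.spatial.transform import Rotation as R
import numpy as np
s=get_state(); M=R.from_rotvec(s["tool_rot"]).as_matrix(); print(s["position"],M.T@(np.array([.4767,.3104,.2734])-s["position"])*1000)
E
```

```text
time: 14.3
position: [0.574, 0.0643, 0.2721]
tool_rot: [-0.489, -3.101, 0.001]
ft_force: [1.1, -0.4, -1.0]
grip_width: 0.223
grip_force: 40.0
[0.57399889 0.06426381 0.2720637 ] [168.31297893 204.25752851  -1.21924841]
```

```bash
python3 -m jog '[{"claw":10,"dx":9,"dy":11,"dz":0,"spin":0},{"claw":10,"dx":26,"dy":32,"dz":0,"spin":0},{"claw":10,"dx":46,"dy":56,"dz":0,"spin":0},{"claw":10,"dx":66,"dy":80,"dz":0,"spin":0},{"claw":10,"dx":86,"dy":104,"dz":0,"spin":0},{"claw":10,"dx":106,"dy":128,"dz":0,"spin":0},{"claw":10,"dx":126,"dy":152,"dz":0,"spin":0},{"claw":10,"dx":145,"dy":175,"dz":0,"spin":0},{"claw":10,"dx":160,"dy":193,"dz":0,"spin":0},{"claw":10,"dx":169,"dy":204,"dz":0,"spin":0},{"claw":10,"dx":169,"dy":204,"dz":0,"spin":0},{"claw":10,"dx":169,"dy":204,"dz":0,"spin":0},{"claw":10,"dx":169,"dy":204,"dz":0,"spin":0},{"claw":10,"dx":169,"dy":204,"dz":0,"spin":0}]' 40
python3 - <<'E'
from st import *
from bench import *
w=wrist("w7"); s=get_image("scene"); d=get_image("side")
for i,n in((s,"s"),(d,"d")): print(n,proj(i,[[.477,.3106,.11],[.477,.3106,.25]]).round())
cv2.imwrite("pics/s7.png",np.vstack([np.hstack([cv2.resize(i["frame"][70:220,180:380],(400,300)) for i in(s,d)]),cv2.resize(w["frame"][100:340],(800,300))])[:,:,::-1])
E
```

```text
time: 15.47
position: [0.4779, 0.308, 0.2734]
tool_rot: [0.495, 3.102, -0.001]
ft_force: [-0.3, -0.1, -1.2]
grip_width: 0.222
grip_force: 40.0
15.4667 [0.47794303 0.30802416 0.27344219] [ 4.94878441e-01  3.10179668e+00 -1.20654087e-03] 0.22225864571010795 39.999903089310465
s [[241. 129.]
 [235.  83.]]
d [[249. 154.]
 [244. 109.]]
```

View pics/s7.png

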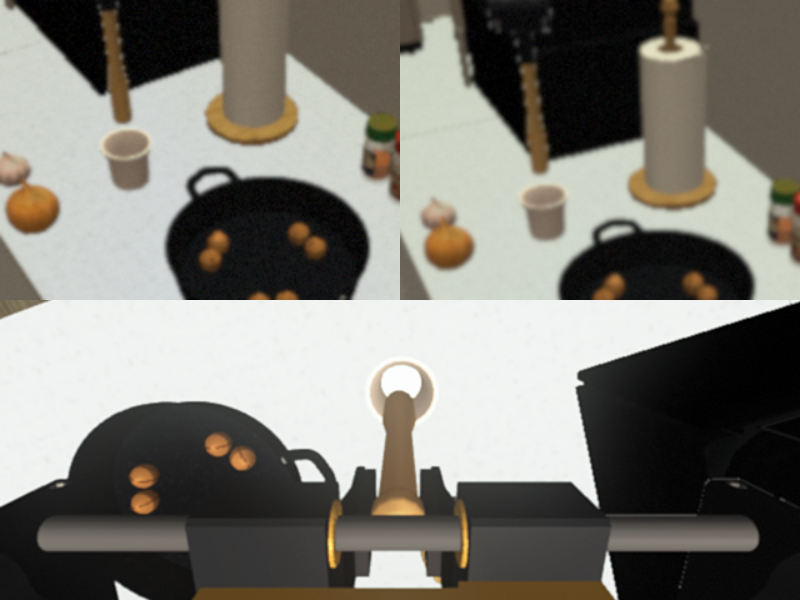

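The stick hangs upright right above its pot: foot at (122,122) and pot mouth at (127,142) in the left crop, matching the predicted position. Lowering it now.

```bash
python3 -m jog '[{"claw":10,"dx":0,"dy":0,"dz":12,"spin":0},{"claw":10,"dx":0,"dy":0,"dz":28,"spin":0},{"claw":10,"dx":0,"dy":0,"dz":42,"spin":0},{"claw":10,"dx":0,"dy":0,"dz":56,"spin":0},{"claw":10,"dx":0,"dy":0,"dz":70,"spin":0},{"claw":10,"dx":0,"dy":0,"dz":82,"spin":0},{"claw":10,"dx":0,"dy":0,"dz":91,"spin":0},{"claw":10,"dx":0,"dy":0,"dz":96,"spin":0},{"claw":10,"dx":0,"dy":0,"dz":99,"spin":0},{"claw":10,"dx":0,"dy":0,"dz":99,"spin":0},{"claw":10,"dx":0,"dy":0,"dz":99,"spin":0},{"claw":10,"dx":0,"dy":0,"dz":99,"spin":0}]' 40
```

```text
time: 16.62
position: [0.4771, 0.3107, 0.1752]
tool_rot: [0.489, 3.102, 0.002]
ft_force: [0.3, 1.1, -0.9]
grip_width: 0.228
grip_force: 40.0
```

```bash
python3 -m jog '[{"claw":10,"dx":0,"dy":0,"dz":1,"spin":0},{"claw":10,"dx":0,"dy":0,"dz":1,"spin":0},{"claw":10,"dx":0,"dy":0,"dz":1.5,"spin":0},{"claw":10,"dx":0,"dy":0,"dz":1.5,"spin":0}]' 40
```

```text
time: 16.95
position: [0.4769, 0.3106, 0.1734]
tool_rot: [0.489, 3.103, 0.001]
ft_force: [-0.2, -0.2, 1.4]
grip_width: 0.224
grip_force: 40.0
```

The force has turned upward, so the foot is on the pot floor. Opening slowly.

```bash
python3 -m jog '[{"claw":24,"dx":0,"dy":0,"dz":0,"spin":0},{"claw":24,"dx":0,"dy":0,"dz":0,"spin":0},{"claw":26,"dx":0,"dy":0,"dz":0,"spin":0},{"claw":28,"dx":0,"dy":0,"dz":0,"spin":0},{"claw":34,"dx":0,"dy":0,"dz":0,"spin":0},{"claw":40,"dx":0,"dy":0,"dz":0,"spin":0},{"claw":50,"dx":0,"dy":0,"dz":0,"spin":0},{"claw":60,"dx":0,"dy":0,"dz":0,"spin":0},{"claw":70,"dx":0,"dy":0,"dz":0,"spin":0},{"claw":80,"dx":0,"dy":0,"dz":0,"spin":0},{"claw":87,"dx":0,"dy":0,"dz":0,"spin":0},{"claw":87,"dx":0,"dy":0,"dz":0,"spin":0},{"claw":87,"dx":0,"dy":0,"dz":0,"spin":0},{"claw":87,"dx":0,"dy":0,"dz":0,"spin":0}]' 10
python3 -m jog '[{"claw":87,"dx":0,"dy":0,"dz":-10,"spin":0},{"claw":87,"dx":0,"dy":0,"dz":-30,"spin":0},{"claw":87,"dx":0,"dy":0,"dz":-50,"spin":0},{"claw":87,"dx":0,"dy":0,"dz":-70,"spin":0},{"claw":87,"dx":0,"dy":0,"dz":-90,"spin":0},{"claw":87,"dx":0,"dy":0,"dz":-110,"spin":0},{"claw":87,"dx":0,"dy":0,"dz":-130,"spin":0},{"claw":87,"dx":25,"dy":0,"dz":-130,"spin":0},{"claw":87,"dx":50,"dy":0,"dz":-130,"spin":0},{"claw":87,"dx":50,"dy":0,"dz":-130,"spin":0},{"claw":87,"dx":50,"dy":0,"dz":-130,"spin":0},{"claw":87,"dx":50,"dy":0,"dz":-130,"spin":0},{"claw":87,"dx":50,"dy":0,"dz":-130,"spin":0},{"claw":87,"dx":50,"dy":0,"dz":-130,"spin":0}]' 10
python3 - <<'E'
from pan import *
from bench import *
w=wrist("w8"); s=get_image("scene"); d=get_image("side"); pan(s,"s8")
cv2.imwrite("pics/s8.png",np.vstack([np.hstack([cv2.resize(i["frame"][70:250,180:420],(400,300)) for i in(s,d)]),cv2.resize(w["frame"][100:340],(800,300))])[:,:,::-1])
E
```

```text
time: 18.12
position: [0.4767, 0.3104, 0.173]
tool_rot: [0.489, 3.103, 0.0]
ft_force: [0.3, -0.6, 0.3]
grip_width: 0.958
grip_force: 0.0
time: 19.28
position: [0.4299, 0.3251, 0.3029]
tool_rot: [0.492, 3.103, -0.001]
ft_force: [-0.1, -0.2, -0.4]
grip_width: 0.997
grip_force: 0.0
19.2833 [0.42994803 0.32509407 0.30294996] [ 4.91832358e-01  3.10258465e+00 -5.01707410e-04] 0.9969480488911433 0.0
s8 pan [0.5357 0.0412] 0.1265 406 [36 36 36 33 28 39 35 32 40 42 25 24]
 nut [333. 190.] 194 [0.604 0.047] rel [68.  6.] rad 68
 nut [287. 195.] 194 [0.491 0.099] rel [-45.  57.] rad 73
 nut [323. 220.] 115 [ 0.518 -0.028] rel [-18. -70.] rad 72
 nut [309. 221.] 110 [ 0.488 -0.013] rel [-48. -54.] rad 72
```

View pics/s8.png

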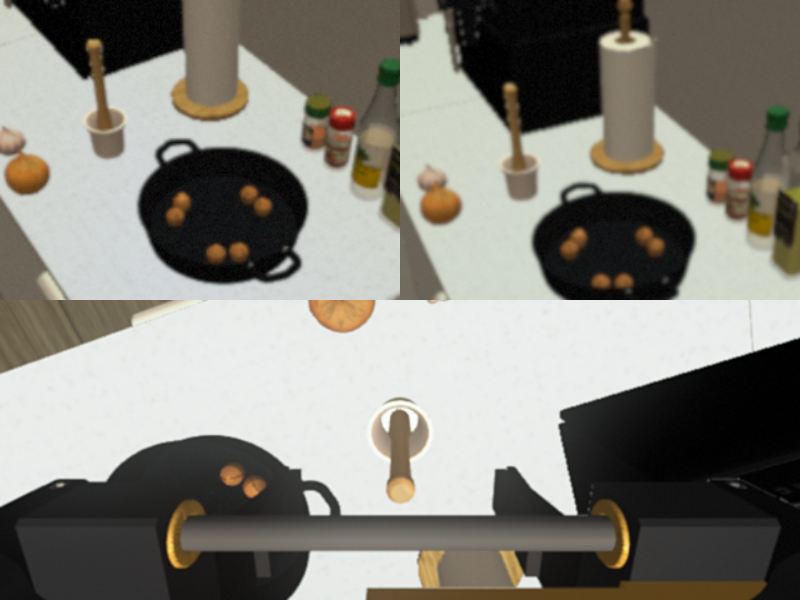

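The stick stands upright in its pot (left crop, (97,45) to (105,130)) with the gripper clear. All six walnuts are in the pan and the pan hasn't moved.

```bash
python3 -c "
from bench import *
print(close_job())"
```

```text
the job is handed in; nothing more can be done
None
```

The walnuts got just over two full turns and every one was moved; all six stayed in the pan, which did not shift, and the stick stands upright in its white pot, released, with the job handed in at about 19 s.

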